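# Pack cup wheels head to tail in their tray

## Robot

A 6-joint arm with a two-finger parallel gripper is mounted at the origin on the work surface; the furniture and walls round the work are solid. World frame = base frame: x ahead of the robot, y to its left, z up, the work surface at z = 0. Lengths are in m, angles in rad, forces in N, time in s.
With the tool pointing down it reaches from about 0.35 to 0.775 m from the base axis. Payload 7.3 kg.
Tool frame: the origin (TCP) lies between the finger pads; the fingertips stand 11 mm ahead of it and the grasp point (between the pads) lies 8 mm behind it; z points along the fingers, y is the line along which they close (so a half turn about z gives the same grasp; the last joint's range is limited). The gripper opens to 92 mm and grips with 3 to 60 N. Pads are 19 mm wide; open, the fingers measure 130 mm over their backs; the gripper's body (75 mm by 190 mm) begins 47 mm behind the grasp point.
Start: joints at [-1.368, 0.342, 1.524, -0, 1.275, -0.146], TCP at [0.179, -0.493, 0.238] pointing down, gripper open.
Joint ranges: [-2.53, 2.53], [-0.77, 2.02], [0.04, 2.7], [-1, 4.14], [0.28, 2.66], [-3.11, 3.11]. Speed limits (rad/s): [2.57, 2.57, 3.14, 3.14, 3.14, 3.14].

## Interface

Orientations are given as a unit quaternion [x, y, z, w].
In Python, from rig import ctrl gives the robot as it stands. The module is installed in compiled form; this text tells all that it offers. Calls block until the motion is done:
- ctrl.move_pose(position, orientation): joint-space move of the TCP to a pose.
- ctrl.movel(position, feed=0.15, ori=None): straight line of the TCP; ori=None keeps the orientation; feed is the mean speed in m/s.
- ctrl.move_j(angles): joint-space move.
- ctrl.ungrasp() and ctrl.gripper_close(): open the fingers fully, or close them until they stop; the grip force is fixed at half the most.
- ctrl.pause(seconds).
- ctrl.ik(position, orientation): joint angles nearest the present ones, or None.
- ctrl.camera(name): name is "scene" or "side" or "wrist"; returns a dict with "img" (384x512x3 uint8, red, green, blue), "z_map" (384x512 float32, m along the optical axis (not along the pixel's ray), 0 where there is no reading), "K" (3x3 intrinsics, pixels), "R" (3x3) and "t" (3): a world point X has camera coordinates R X + t. Camera axes: x right, y down, z forward; pixel columns grow to the right and rows downward; lengths in m; the calibration is good to about 2 mm. The wrist camera is an equidistant fisheye: a pixel r from the principal point sees the ray r / f radians off the axis. A picture is of the moment at which its call begins.
A pose or a line that the arm cannot do raises ctrl.MotionError and nothing moves.
- ctrl.hand_in(): hands the job in; it is judged then, once.
Trained networks look in a picture, given as the dict that the camera call returned (one of the last four; its "shot" number tells which), for a name from the list of things; names that differ only in an ending like _2 or _b are one class to them, and where a whole thing is asked for, a point or a joint stands for the part that bears it (a point fixed in the world has none). Each returns a list of dicts, best first, with "score" (0 to 1); they miss things now and then, are a little off and sometimes report something else, mostly with a low value. They report only what shows in the picture. A call takes as long as a camera call.
- ctrl.outline_of(picture, thing): "pixels" (384x512 bool, what is visible of it).
- ctrl.landmark_of(picture, thing): "xyz" ([x, y, z] in m, in world coordinates, good to about 4 mm: a listed point, or the origin of a listed thing).
Readings, each from a call of its own:
- ctrl.current_t(): time.
- ctrl.current_qpos(): joint angles.
- ctrl.current_joint_velocities(): joint speeds.
- ctrl.current_joint_torque(): joint torques, N m.
- ctrl.current_ee_pos(): TCP position.
- ctrl.current_tcp_rot(): TCP orientation.
- ctrl.current_wrist_force(): force on the tool from outside, world axes, zero at the start.
- ctrl.current_moment(): the same for the moment, N m.
- ctrl.current_gripper_width(): opening from 0.0 (shut) to 1.0 (fully open).
- ctrl.current_grip_force(): force on a finger pad.
Only numpy, scipy, OpenCV 4.12 (cv2) and the standard library are available. Lean on these libraries where they do the work, as an engineer would, in place of code of your own. Each camera call takes 0.05 s, during which the arm holds its last target. There are 200 camera calls.

## Task

Put the two loose blue cup wheels into the shallow tray beside the one already in it, packed head to tail: the hub-up wheel flat at the free end, and the hub-down wheel, turned as it lies now, in the middle with its hub down between the two brims, so that all three sit flat on the tray floor. The tray is too short for three the same way up, and the middle wheel's brim lies over the other two, so it goes in last. Lower the wheels in rather than dropping them, and leave the other things on the bench where they are.

Things in the scene. Friction and masses are not known exactly. Their poses are not given: they have to be found in the camera images.
- tray: Shallow grey steel tray with a black liner, open on top, loose, 1.5 kg, lying about crosswise. Inside 107 mm wide (its x) and 270 mm long (its y); floor 3 mm thick, walls 3 mm thick, rolled edge 19 mm above the bench. Origin: centre of the underside. With both hub-up wheels against the ends their centres stand at y = +85 and -85 mm and the hub-down wheel has about 7 mm of play each way.
- wheel_in_tray: Blue diamond cup wheel like a hat, 0.35 kg, 38 mm high: brim 100 mm across, 12 mm thick with grey grit segments on its flat face; round hub standing 26 mm out of the brim's back, 58 mm across, 55 mm near its end, last 4 mm chamfered to 49 mm. Lies hub up in the tray at its +y end, up to 4 mm from the end wall. Origin: centre of the face (its underside); z up to the hub.
- wheel_hub_up: Cup wheel of the same shape and size, lying hub up (brim down) on the bench. Origin: centre of its flat face, which is its underside; z points up to the hub. It can be gripped across the hub (55 to 58 mm), above the 12 mm brim.
- wheel_hub_down: Same cup wheel, standing on its hub, grey face on top at 38 mm. Origin: centre of the hub's end (underside); z up. Face hollow: round recess 50 mm across, 18 mm deep, with a 22 mm bore in its floor. It can be pinched from above at any point of the brim, one finger in the recess, the other outside: 25 mm thick there, 12 mm deep.
- masking_tape: Bystander, loose: roll of cream masking tape lying flat, 100 mm across, 25 mm high, beyond the tray on the left.
- pin_spanner: Bystander, loose: flat grey pin spanner, 143 mm long, 12 mm high, near the bench's right edge.
- spare_battery: Bystander, loose: dark tool battery, 128 x 66 mm, 70 mm high, beyond the tray on the right.

How it is judged:
At the end, for the whole second after the job is handed in: Wheels flat in the tray (within 3.5 mm of its floor, tilt under 0.06 rad, at rest, within 10 mm of its long centre line): hub-up ones at opposite ends, 70 to 90 mm from the middle, the hub-down one face up within 20 mm of the middle; tray flat (z of wheel_in_tray in the frame of tray between -0.001 and 0.0065 m and x of wheel_in_tray in the frame of tray between -0.01 and 0.01 m and angle between each of wheel_in_tray, wheel_hub_up, wheel_hub_down's own z axis and vertical below 0.06 rad and linear speed of each of wheel_in_tray, wheel_hub_up, wheel_hub_down below 0.02 m/s and z of wheel_hub_up in the frame of tray between -0.001 and 0.0065 m and x of wheel_hub_up in the frame of tray between -0.01 and 0.01 m and z of wheel_hub_down in the frame of tray between -0.001 and 0.0065 m and x of wheel_hub_down in the frame of tray between -0.01 and 0.01 m and y of wheel_hub_down in the frame of tray between -0.02 and 0.02 m and ((y of wheel_in_tray in the frame of tray between 0.07 and 0.09 m and y of wheel_hub_up in the frame of tray between -0.09 and -0.07 m) or (y of wheel_hub_up in the frame of tray between 0.07 and 0.09 m and y of wheel_in_tray in the frame of tray between -0.09 and -0.07 m)) and angle between tray's own z axis and vertical below 0.03 rad); the robot touches nothing.
It fails at once if a wheel is dropped or thrown into the tray (faster than 0.5 m/s within 27 mm of the tray floor) ((horizontal distance between wheel_in_tray and tray below 0.14 m and z of wheel_in_tray in the frame of tray below 0.03 m and linear speed of wheel_in_tray above 0.5 m/s) or (horizontal distance between wheel_hub_up and tray below 0.14 m and z of wheel_hub_up in the frame of tray below 0.03 m and linear speed of wheel_hub_up above 0.5 m/s) or (horizontal distance between wheel_hub_down and tray below 0.14 m and z of wheel_hub_down in the frame of tray below 0.03 m and linear speed of wheel_hub_down above 0.5 m/s)).
It fails at once if a bystander is shifted by more than 40 mm (distance of any of masking_tape, pin_spanner, spare_battery from where it was at the start of the episode above 0.04 m).
It also fails if it takes over 54 s, if anything falls off the work surface, if the arm or the gripper's body presses on something with over 40 N, if the wrist force passes 120 N, or if a joint passes its speed limit or range.

## Working session

There is one attempt and no reset: what is moved stays moved. The work goes in short steps, each a Python script; the robot and the scene stay as the last script left them, time stands still between calls to the robot, and variables do not carry over. Pictures are saved under pics/ and viewed, at most 10 in all, crops included, and the job is handed in when it is done.

```bash
mkdir -p pics; cat > h.py <<'E'
import numpy as np, cv2
from rig import ctrl
def cloud(p):
    v,u=np.mgrid[0:384,0:512]; z=p["z_map"]; K=p["K"]
    X=np.stack([(u-K[0,2])/K[0,0]*z,(v-K[1,2])/K[1,1]*z,z],-1)
    return (X-p["t"])@p["R"]   # R^T (X-t)
def save(p,n): cv2.imwrite("pics/"+n,p["img"][:,:,::-1])
E
python3 - <<'E'
from h import *
for c in ("scene","side"):
    p=ctrl.camera(c); save(p,c+"0.png"); W=cloud(p)
    for n in "tray wheel_in_tray wheel_hub_up wheel_hub_down masking_tape pin_spanner spare_battery".split():
        l=ctrl.landmark_of(p,n); o=ctrl.outline_of(p,n)
        print(c,n,[(np.round(a["xyz"],4),round(a["score"],2)) for a in l[:3]])
        for a in o[:2]:
            m=a["pixels"]&(p["z_map"]>0); P=W[m]
            if len(P)<20: continue
            print("   out",round(a["score"],2),m.sum(),np.round(np.percentile(P,2,axis=0),3),np.round(np.percentile(P,98,axis=0),3), "px",np.round(np.argwhere(m).mean(0)[::-1]))
print(ctrl.current_t(),ctrl.current_tcp_rot())
a,b=[cv2.imread(f"pics/{c}0.png") for c in("scene","side")]
cv2.imwrite("pics/both.png",cv2.resize(np.vstack([a,b]),None,fx=.78,fy=.78))
E
```

```text
scene tray [(array([ 0.4636, -0.0089,  0.0027]), 0.87)]
   out 0.68 2511 [ 0.404 -0.151  0.001] [0.526 0.126 0.021] px [267. 205.]
scene wheel_in_tray []
   out 0.85 894 [0.415 0.026 0.006] [0.504 0.115 0.043] px [253. 228.]
scene wheel_hub_up [(array([ 0.3962,  0.2908, -0.0027]), 0.83)]
   out 0.55 1436 [0.347 0.244 0.005] [0.436 0.334 0.04 ] px [233. 308.]
scene wheel_hub_down [(array([ 0.609 , -0.2994, -0.0007]), 0.61), (array([ 0.4508, -0.2877,  0.0024]), 0.59)]
   out 0.76 529 [ 0.408 -0.377  0.003] [ 0.496 -0.243  0.042] px [309. 148.]
scene masking_tape [(array([0.6041, 0.3097, 0.0022]), 0.91)]
   out 0.59 851 [0.557 0.269 0.002] [0.649 0.361 0.028] px [150. 276.]
   out 0.58 2180 [ 0.406 -0.15   0.001] [0.524 0.125 0.021] px [268. 203.]
scene pin_spanner [(array([ 0.5503, -0.4166, -0.0042]), 0.65)]
   out 0.7 198 [ 0.483 -0.44   0.002] [ 0.609 -0.403  0.013] px [297. 125.]
scene spare_battery [(array([ 0.6091, -0.3   ,  0.0009]), 0.61)]
   out 0.89 628 [ 0.559 -0.354  0.003] [ 0.653 -0.241  0.073] px [268. 133.]
side tray [(array([ 0.4662, -0.016 , -0.0012]), 0.61)]
   out 0.82 967 [ 0.408 -0.155 -0.001] [0.525 0.077 0.019] px [249. 210.]
side wheel_in_tray [(array([0.4603, 0.0729, 0.0049]), 0.59)]
   out 0.55 271 [ 0.226 -0.568  0.003] [0.502 0.091 0.293] px [233. 196.]
side wheel_hub_up [(array([ 0.3909,  0.2881, -0.0037]), 0.54)]
   out 0.5 41 [0.366 0.26  0.031] [0.402 0.305 0.038] px [196. 174.]
side wheel_hub_down [(array([ 0.457 , -0.2879, -0.0086]), 0.73)]
side masking_tape []
   out 0.64 99 [0.586 0.263 0.002] [0.645 0.348 0.025] px [248. 172.]
side pin_spanner [(array([ 0.4694, -0.012 , -0.0012]), 0.23)]
   out 0.85 362 [ 0.478 -0.444 -0.   ] [ 0.615 -0.396  0.011] px [327. 257.]
side spare_battery [(array([ 0.607 , -0.2997,  0.0026]), 0.96)]
   out 0.72 993 [ 0.56  -0.36   0.004] [ 0.653 -0.269  0.07 ] px [323. 227.]
1.5 [ 9.84826355e-01  1.73542642e-01 -2.99182385e-06  4.21205633e-05]
```

View pics/both.png

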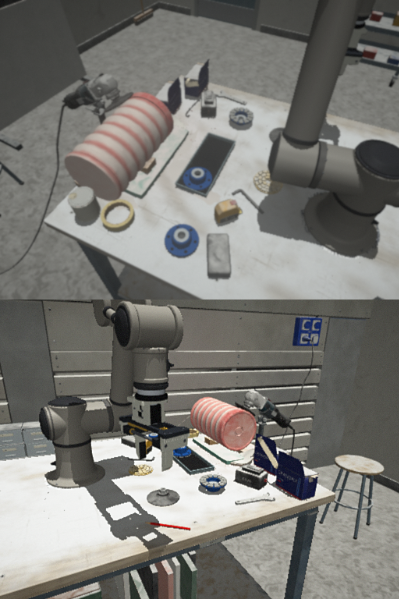

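The picture shows (scaled) the tray at about (205,163) in the scene view with the blue wheel at its left end, the hub-up wheel at (182,240), and the hub-down wheel at (241,117). A large striped roll lies beyond the tray at (120,145), with a small yellow box and a grey block near the hub-up wheel. Next I need the obstacle heights and a closer look with the wrist camera.

```bash
cat >> h.py <<'E'
def wcloud(p):
    v,u=np.mgrid[0:384,0:512].astype(float); z=p["z_map"]; K=p["K"]
    a=(u-K[0,2])/K[0,0]; b=(v-K[1,2])/K[1,1]; th=np.hypot(a,b)+1e-9
    s=np.tan(np.minimum(th,1.5))/th
    return (np.stack([a*s*z,b*s*z,z],-1)-p["t"])@p["R"]
E
python3 - <<'E'
from h import *
P=[]
for c in ("scene","side"):
    p=ctrl.camera(c); W=cloud(p); P.append(W[p["z_map"]>0])
P=np.vstack(P)
# remove robot roughly
H=np.zeros((12,20),int)-1
for x,y,z in P:
    i=int((x-.25)//.05); j=int((y+.5)//.05)
    if 0<=i<12 and 0<=j<20: H[i,j]=max(H[i,j],int(z*1000))
print("cols y from -.5 step .05; rows x from .25");print(H)
# wrist over tray
def Q(psi): # tool down, y axis along angle; rot z psi * rotx pi
    return [np.cos(psi/2),np.sin(psi/2),0,0]
for psi in (0,1.57,-1.57,3.0):
  print(psi,[None if (q:=ctrl.ik(x,Q(psi))) is None else np.round(q,2) for x in ([.465,-.1,.25],[.39,.29,.2],[.455,-.288,.2])])
E
```

```text
cols y from -.5 step .05; rows x from .25
[[  8   4   5  32  35   8   4   4 578  13 255  13  70  66  38  38  38   5
   -1  -1]
 [  5   6   5   8  11   6   5   4   4   5  12  11  72  69  37  37  31   4
    3  -1]
 [  4   6   4   5   5   5   5   5   4   7   4   4  21   5  15  41  41   4
    3  -1]
 [  5   5   5  42  43  42  23  22  22  23  41  44  21   4  16  40  40   4
    3  -1]
 [  6  12   4  43  43  42  21  21   8   8  43  45  23   5   4   5   4   4
    4  -1]
 [  5  12   5   5  41   5  20  21  22  22  22  22  21   5   5   4   4   4
    3  -1]
 [  6  13  46  72  73  54   5   7  23  23  23  24  24 131 151 151  29  27
    4  -1]
 [  5  14  53  74  74  55  13  24  25 197 196 199 200 202 204 206  29  27
    4  -1]
 [146 148 148 123 136 165  31  28  23 216 217 217 217 216 216 216 136  87
    4  -1]
 [110  97  96 103 147 147 147  98  49 220 235 235 216 216 216 215 205  89
    4  -1]
 [ 96  96  94  92  98  96  95  -1  -1 217 287 283 203 201 198 195 189   4
    4  -1]
 [  5   5   3  -1  90  -1  -1  -1  -1 142 292 289  -1  -1  -1  22   3   1
   -1  -1]]
0 [array([-0.37,  0.24,  1.63, -0.  ,  1.27,  1.2 ]), array([ 0.48,  0.31,  1.69, -0.  ,  1.15,  2.05]), array([-0.71,  0.4 ,  1.55, -0.  ,  1.2 ,  0.86])]
1.57 [array([-0.37,  0.24,  1.63, -0.  ,  1.27, -0.37]), array([ 0.48,  0.31,  1.69, -0.  ,  1.15,  0.48]), array([-0.71,  0.4 ,  1.55, -0.  ,  1.2 , -0.71])]
-1.57 [array([-0.37,  0.24,  1.63, -0.  ,  1.27,  2.77]), array([ 0.48,  0.31,  1.69, -0.  ,  1.15, -2.66]), array([-0.71,  0.4 ,  1.55, -0.  ,  1.2 ,  2.43])]
3.0 [array([-0.37,  0.24,  1.63, -0.  ,  1.27, -1.8 ]), array([ 0.48,  0.31,  1.69, -0.  ,  1.15, -0.95]), array([-0.71,  0.4 ,  1.55, -0.  ,  1.2 , -2.14])]
```

```bash
cat >> h.py <<'E'
def Q(psi): return [np.cos(psi/2),np.sin(psi/2),0,0]
def fitc(P,r=.05,n=400):
    from scipy.optimize import least_squares
    return least_squares(lambda c:np.hypot(P[:,0]-c[0],P[:,1]-c[1])-r,P[:,:2].mean(0),loss="soft_l1",f_scale=.001).x
E
python3 - <<'E'
from h import *
for nm,x in (("hd",[.43,-.25,.27]),("tr",[.44,-.03,.30]),("hu",[.40,.25,.25])):
    ctrl.move_pose(x,Q(0)); ctrl.pause(.2)
    p=ctrl.camera("wrist"); save(p,f"w_{nm}.png"); W=wcloud(p); 
    np.savez(f"w_{nm}.npz",W=W,**{k:p[k] for k in("img","z_map","K","R","t")})
    print(nm,ctrl.current_t(),np.round(ctrl.current_ee_pos(),4),"cam",np.round(-p["R"].T@p["t"],3),p["K"][0])
    for n in "tray wheel_in_tray wheel_hub_up wheel_hub_down".split():
        l=ctrl.landmark_of(p,n); o=ctrl.outline_of(p,n)
        print(n,[(np.round(a["xyz"],4),round(a["score"],2)) for a in l[:2]])
        for a in o[:2]:
            m=a["pixels"]&(p["z_map"]>0); P=W[m]
            if len(P)<20: continue
            print("   out",round(a["score"],2),m.sum(),np.round(np.percentile(P,1,axis=0),4),np.round(np.percentile(P,99,axis=0),4))
            np.save(f"m_{nm}_{n}.npy",a["pixels"]) if a is o[0] else 0
a=[cv2.imread(f"pics/w_{c}.png") for c in("hd","tr","hu")]
cv2.imwrite("pics/w3.png",cv2.resize(np.vstack(a),None,fx=.52,fy=.52))
E
```

```text
hd 3.1667 [ 0.4296 -0.2507  0.2699] cam [ 0.5   -0.251  0.418] [297.31863964   0.         256.36347311]
tray [(array([ 0.4615, -0.0122,  0.002 ]), 0.83)]
   out 0.62 9776 [ 0.4056 -0.1518  0.0024] [0.5291 0.1252 0.0213]
wheel_in_tray [(array([0.46  , 0.069 , 0.0053]), 0.78)]
   out 0.61 2335 [0.4158 0.0217 0.0042] [0.5092 0.1117 0.0431]
wheel_hub_up []
   out 0.44 110 [0.3561 0.2377 0.    ] [0.4133 0.256  0.0148]
wheel_hub_down [(array([ 0.4537, -0.2874,  0.0007]), 0.84)]
   out 0.89 4403 [ 0.4078 -0.3359  0.0065] [ 0.5017 -0.2425  0.0405]
tr 4.7083 [ 0.4401 -0.031   0.2997] cam [ 0.511 -0.031  0.448] [297.31863964   0.         256.36347311]
tray [(array([ 4.644e-01, -1.090e-02,  4.000e-04]), 0.77)]
   out 0.86 11155 [ 0.4057 -0.1495  0.0021] [0.5281 0.1255 0.0211]
wheel_in_tray [(array([0.4646, 0.07  , 0.007 ]), 0.75)]
   out 0.66 3172 [0.4164 0.0235 0.0062] [0.5083 0.116  0.0432]
wheel_hub_up [(array([0.3951, 0.2849, 0.0016]), 0.89)]
   out 0.69 1993 [0.3481 0.2403 0.0027] [0.4417 0.3329 0.0402]
   out 0.2 2906 [ 0.5611 -0.3481  0.0031] [ 0.654  -0.2386  0.0719]
wheel_hub_down [(array([ 0.4547, -0.2921, -0.0018]), 0.81)]
   out 0.58 2709 [ 4.073e-01 -3.363e-01  3.000e-04] [ 0.5027 -0.2408  0.0404]
hu 6.4667 [0.4006 0.2492 0.2502] cam [0.471 0.249 0.398] [297.31863964   0.         256.36347311]
tray [(array([ 0.4644, -0.0122, -0.0006]), 0.62)]
   out 0.87 8718 [ 0.4041 -0.1499  0.0019] [0.528  0.1281 0.0208]
wheel_in_tray [(array([0.4611, 0.0695, 0.0054]), 0.64)]
   out 0.72 3675 [0.4151 0.0244 0.0036] [0.5082 0.1193 0.0426]
wheel_hub_up [(array([0.3937, 0.2863, 0.0019]), 0.87)]
   out 0.57 4039 [0.348 0.242 0.011] [0.4405 0.3348 0.0399]
wheel_hub_down []
```

View pics/w3.png

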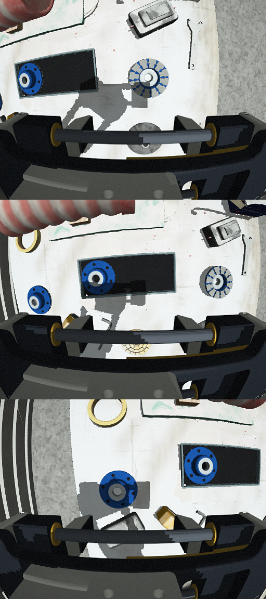

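The wrist pictures show the tray with its blue wheel at the left (y+) end, the hub-down wheel at (149,77) in the first and the hub-up wheel at (122,488) in the third, all with clear space for the fingers. Now I'll fit exact geometry from the depth data.

```bash
cat >> h.py <<'E'
def tray_fit(W,ok):
    from scipy.optimize import least_squares
    m=ok&(W[...,2]>.013)&(W[...,2]<.028)&(W[...,0]>.39)&(W[...,0]<.54)&(W[...,1]>-.165)&(W[...,1]<.14)
    P=W[m][:,:2]; hx,hy=.055,.1365   # wall mid-lines
    def d(v):
        c,s=np.cos(v[2]),np.sin(v[2]); q=(P-v[:2])@np.array([[c,-s],[s,c]])
        ax,ay=abs(q[:,0])-hx,abs(q[:,1])-hy
        out=np.hypot(np.maximum(ax,0),np.maximum(ay,0)); return out+np.minimum(np.maximum(ax,ay),0)
    r=least_squares(d,[.465,-.012,0],loss="cauchy",f_scale=.0015); return r.x,(abs(d(r.x))<.002).sum(),len(P)
def wheel_fit(W,ok,c0,zt,r,tol=.003):
    # zt: height band of a top disc/annulus with outer radius r -> centre by silhouette (minEnclosingCircle-ish) fit
    m=ok&(abs(W[...,2]-zt)<tol)&(np.hypot(W[...,0]-c0[0],W[...,1]-c0[1])<r+.012)
    P=W[m][:,:2]; c=np.median(P,0)
    for _ in range(6):
        a=np.arctan2(P[:,1]-c[1],P[:,0]-c[0]); R=np.hypot(*(P-c).T); b=((a+np.pi)/(2*np.pi)*36).astype(int)%36
        E=np.array([P[b==k][np.argmax(R[b==k])] for k in range(36) if (b==k).sum()>2])
        c=fitc(E,r)
    return c,np.hypot(*(E-c).T).mean(),np.hypot(*(E-c).T).std(),len(E)
E
python3 - <<'E'
from h import *
for n in("hd","tr","hu"):
    d=np.load(f"w_{n}.npz"); W=d["W"]; ok=d["z_map"]>0
    fl=ok&(abs(W[...,2])<.006); print(n,"bench z",np.median(W[fl][:,2]))
    print(" tray",tray_fit(W,ok))
    for nm,c0,zb,rs in (("in",(.462,.07),.003,((.041,.0245),(.015,.05))),("up",(.394,.287),0,((.038,.0245),(.012,.05))),("down",(.455,-.288),0,((.038,.05),))):
        for z,r in rs:
            try: print(" ",nm,z,wheel_fit(W,ok,c0,z+.002,r))
            except Exception as e: print(" ",nm,"-")
E
```

```text
hd bench z 0.0012154715755971776
 tray (array([ 0.46691408, -0.01349297,  0.06483259]), np.int64(1289), 3107)
  in 0.041 (array([0.46135251, 0.06953147]), np.float64(0.025278777854960147), np.float64(0.0006829085672798297), 36)
  in 0.015 (array([0.46136154, 0.07113467]), np.float64(0.0555446546991056), np.float64(0.004802355494372588), 36)
  up -
  up 0.012 (array([0.39463106, 0.28787292]), np.float64(0.05000012781893492), np.float64(0.00028094514703205076), 4)
  down 0.038 (array([ 0.45454212, -0.28960005]), np.float64(0.049458728323721175), np.float64(0.0003225311859584456), 36)
tr bench z 0.0011974756369233345
 tray (array([ 0.46717041, -0.0126135 ,  0.06536245]), np.int64(1540), 4175)
  in 0.041 (array([0.46174601, 0.07085062]), np.float64(0.02561068707458594), np.float64(0.0005553321198102104), 36)
  in 0.015 (array([0.46124617, 0.07199449]), np.float64(0.05531058547634946), np.float64(0.0051900867632831095), 36)
  up 0.038 (array([0.39446381, 0.28751449]), np.float64(0.024943574732509226), np.float64(0.0008939377715620993), 36)
  up 0.012 (array([0.39405813, 0.28810651]), np.float64(0.049339991357026804), np.float64(0.000649215023490595), 36)
  down 0.038 (array([ 0.45422824, -0.28922397]), np.float64(0.04937274811546884), np.float64(0.0005058299323982131), 36)
hu bench z 0.0011017161619910067
 tray (array([ 0.46690569, -0.01148258,  0.06469906]), np.int64(1290), 4042)
  in 0.041 (array([0.46117977, 0.07141167]), np.float64(0.02525582015245233), np.float64(0.0006055686328104939), 36)
  in 0.015 (array([0.46139994, 0.07235502]), np.float64(0.05580727532843209), np.float64(0.005051653655719955), 36)
  up 0.038 (array([0.39394843, 0.28867823]), np.float64(0.025816657753425374), np.float64(0.0003338576924678195), 36)
  up 0.012 (array([0.39382116, 0.28859105]), np.float64(0.04940838395702657), np.float64(0.00029671173709332313), 36)
  down -
  return _methods._mean(a, axis=axis, dtype=dtype,
  ret = um.true_divide(
```

```bash
python3 - <<'E'
from h import *
psi=.065; q=Q(psi); x,y=.3942,.2884
ctrl.move_pose([x,y,.11],q); ctrl.movel([x,y,.0305],feed=.1)
print(ctrl.current_wrist_force())
ctrl.gripper_close(); w=ctrl.current_gripper_width()
ctrl.movel([x,y,.10],feed=.15)
print("w",w,w*92,ctrl.current_gripper_width(),ctrl.current_grip_force(),ctrl.current_wrist_force(),ctrl.current_ee_pos(),ctrl.current_t())
E
```

```text
[-0.6570636  -0.05665153 -0.01249334]
w 0.6072914450975115 55.870812948971064 0.606156022969631 29.826124751998577 [-0.16302145 -0.06515668 -4.35413209] [0.39359173 0.2880667  0.09928596] 9.7333
```

```bash
python3 - <<'E'
from h import *
x,y=.4724,-.0955
ctrl.movel([x,y,.10],feed=.2); ctrl.pause(.2); f0=ctrl.current_wrist_force()
p=ctrl.camera("wrist"); W=wcloud(p); ok=p["z_map"]>0; print("tray",tray_fit(W,ok)[0])
ctrl.movel([x,y,.042],feed=.1)
z=.040
while z>.0325:
    ctrl.movel([x,y,z],feed=.03); f=ctrl.current_wrist_force()-f0; 
    print(round(z,4),np.round(f,2),np.round(ctrl.current_ee_pos(),4))
    if f[2]>2.5: break
    z-=.0015
print(ctrl.current_t())
E
```

```text
tray [ 0.46767086 -0.01329719  0.07320283]
0.04 [-1.07 -0.15  0.48] [ 0.4726 -0.0956  0.0404]
0.0385 [-1.48  0.24  0.24] [ 0.4724 -0.0955  0.0385]
0.037 [-1.61 -0.06  0.12] [ 0.4723 -0.0955  0.0369]
0.0355 [-0.65  0.5   1.09] [ 0.4723 -0.0955  0.0354]
0.034 [-0.68 -0.34  0.21] [ 0.4723 -0.0955  0.0339]
14.075
```

```bash
python3 - <<'E'
from h import *
x,y=.4724,-.0955; e=np.array([-.065,.998]); f0=ctrl.current_wrist_force()
for k in range(1,8):
    s=-.0007*k; ctrl.movel([x+s*e[0],y+s*e[1],.034],feed=.02); f=ctrl.current_wrist_force()-f0
    print(round(s,4),np.round(f,2))
    if f[1]>2.5: break
s+=.0007
x,y=x+s*e[0],y+s*e[1]; ctrl.movel([x,y,.034],feed=.02); f0=ctrl.current_wrist_force()
for z in (.033,.0325,.032):
    ctrl.movel([x,y,z],feed=.02); f=ctrl.current_wrist_force()-f0; print(z,np.round(f,2))
    if f[2]>2: break
ctrl.ungrasp(); print(ctrl.current_wrist_force())
ctrl.movel([x,y,.12],feed=.2); ctrl.movel([.44,-.05,.24],feed=.3);ctrl.pause(.2)
p=ctrl.camera("wrist"); save(p,"w_a.png"); W=wcloud(p); ok=p["z_map"]>0
t=tray_fit(W,ok)[0]; print("tray",t)
for nm,c in (("in",(.4615,.071)),("up",(x,y))):
    c,*r=wheel_fit(W,ok,c,.043,.0245); d=c-t[:2]; cs,sn=np.cos(t[2]),np.sin(t[2])
    print(nm,c,r,"in tray",cs*d[0]+sn*d[1],-sn*d[0]+cs*d[1])
print("down",wheel_fit(W,ok,(.4544,-.2894),.040,.05),(x,y),ctrl.current_t())
E
```

```text
-0.0007 [ 0.17  0.19 -0.02]
-0.0014 [ 0.42 -0.11 -0.24]
-0.0021 [-0.6   3.44  1.08]
0.033 [-1.67 -0.39  8.51]
[ 0.27736096  0.1245387  -0.64430073]
tray [ 0.46719762 -0.01219928  0.06287797]
in [0.4615978  0.07020988] [np.float64(0.025867677215852033), np.float64(0.00046059856328832863), 36] in tray -0.0004104454888071542 0.08259817497279646
up [ 0.47239868 -0.09688713] [np.float64(0.025184344907097714), np.float64(0.000520739643596947), 36] in tray -0.0001307077735189996 -0.08484731478655952
down (array([ 0.454349  , -0.28905276]), np.float64(0.04945159885135157), np.float64(0.0009348411136309189), 36) (np.float64(0.472491), np.float64(-0.0968972)) 17.525
```

View pics/w_a.png

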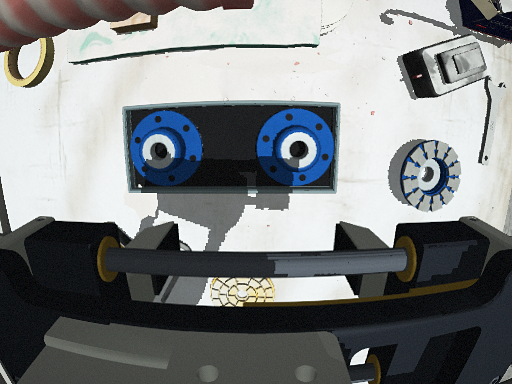

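Both wheels lie flat at the tray ends (hubs at (160,151) and (298,149)), the tray hasn't moved, and the hub-down wheel at (430,174) is free. Next I pinch its brim on the side nearest the robot.

```bash
python3 - <<'E'
from h import *
psi=.065+np.pi/2; q=Q(psi); ex=np.array([.9979,.065]); c=np.array([.4544,-.2891])
a=c-.0455*ex
ctrl.move_pose([*a,.11],q); ctrl.movel([*a,.036],feed=.1); print(ctrl.current_wrist_force())
ctrl.gripper_close(); print("w",92*ctrl.current_gripper_width(),ctrl.current_wrist_force())
ctrl.movel([*a,.10],feed=.1); ctrl.pause(.2)
print(92*ctrl.current_gripper_width(),ctrl.current_grip_force(),ctrl.current_wrist_force(),ctrl.current_t())
p=ctrl.camera("wrist"); save(p,"w_b.png"); W=wcloud(p); ok=p["z_map"]>0
e=ctrl.current_ee_pos(); print(e)
w=e[:2]+.0375*ex; m=ok&(abs(W[...,2]-.102)<.012)&(np.hypot(W[...,0]-w[0],W[...,1]-w[1])<.06)
P=W[m]; print(len(P),P[:,2].mean(),"slopes",np.linalg.lstsq(np.c_[P[:,:2]-w,np.ones(len(P))],P[:,2],rcond=None)[0])
print("exp",w,"fit",wheel_fit(W,ok,w,.103,.05,.008))
s=ctrl.camera("side"); save(s,"s_b.png")
cv2.imwrite("pics/hold.png",np.hstack([p["img"][:,:,::-1],s["img"][:,:,::-1]])[:, :800])
E
```

```text
[ 0.37488842 -0.20876995 -0.17223804]
w 25.622895948081595 [ 1.38617627 -0.39210876 -0.31217701]
25.674215660593394 28.99243903812021 [-0.08968657  0.39187041 -3.44604649] 22.2417
[ 0.40876576 -0.29185361  0.09941708]
10402 0.10108367069530616 slopes [-0.00402652 -0.00996896  0.10125034]
exp [ 0.44618701 -0.28941611] fit (array([ 0.44625416, -0.28939033]), np.float64(0.049197425907214605), np.float64(0.004843382527466277), 24)
```

View pics/hold.png

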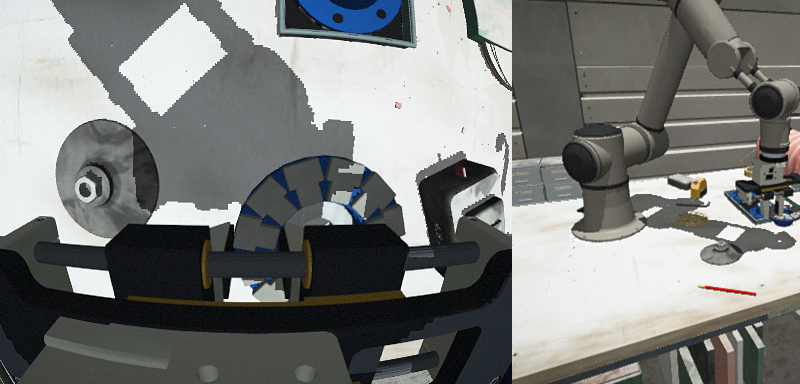

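The wheel is held level (slopes under 0.01) at (320,215), where expected. I'll move it over the middle and lower it.

```bash
python3 - <<'E'
from h import *
ex=np.array([.9979,.065]); c=np.array([.4670,-.0133])-.002*ex; a=c-.0375*ex
ctrl.movel([*a,.10],feed=.2); ctrl.pause(.3); f0=ctrl.current_wrist_force(); print(ctrl.current_ee_pos(),a)
ctrl.movel([*a,.062],feed=.1); z=.058
while z>.0375:
    ctrl.movel([*a,z],feed=.04); f=ctrl.current_wrist_force()-f0; print(round(z,4),np.round(f,2))
    if f[2]>3: break
    z-=.002 if z>.042 else .001
print(ctrl.current_ee_pos(),ctrl.current_t())
E
```

```text
[ 0.42757604 -0.01624329  0.09998161] [ 0.42758295 -0.0158675 ]
0.058 [-0.05  1.32 -0.17]
0.056 [1.44 0.33 0.38]
0.054 [ 0.73  0.74 -0.06]
0.052 [ 0.46  0.89 -0.26]
0.05 [ 1.18  0.83 -0.08]
0.048 [0.01 1.04 1.42]
0.046 [0.89 0.71 0.15]
0.044 [ 0.92  0.62 -0.54]
0.042 [ 0.44  0.64 -0.21]
0.041 [0.72 0.08 1.19]
0.04 [ 1.15 -0.66 -0.07]
0.039 [-0.26  1.24  2.27]
0.038 [-3.12  0.94 13.43]
[ 0.42755085 -0.0159287   0.03881404] 27.9583
```

Contact came at the floor height predicted (about 0.0388). I'll release, retreat and check.

```bash
python3 - <<'E'
from h import *
a=[.4276,-.0159]
ctrl.movel([*a,.039],feed=.02); ctrl.ungrasp(); print(ctrl.current_wrist_force())
ctrl.movel([*a,.06],feed=.05); ctrl.movel([*a,.13],feed=.2); ctrl.move_pose([.40,-.03,.27],Q(.065)); ctrl.pause(.3)
p=ctrl.camera("wrist"); save(p,"w_c.png"); W=wcloud(p); ok=p["z_map"]>0
t=tray_fit(W,ok)[0]; print("tray",t)
cs,sn=np.cos(t[2]),np.sin(t[2])
for nm,c,r in (("in",(.4615,.071),.0245),("up",(.4725,-.0969),.0245),("down",(.467,-.0133),.05)):
    c=np.array(c); m=ok&(abs(W[...,2]-.043)<.006)&(np.hypot(W[...,0]-c[0],W[...,1]-c[1])<r); P=W[m]
    S=np.linalg.lstsq(np.c_[P[:,:2]-c,np.ones(len(P))],P[:,2],rcond=None)[0]
    c,*q=wheel_fit(W,ok,c,.043,r) if r<.03 else (np.array(cv2.minEnclosingCircle(P[:,:2].astype(np.float32))[0]),)
    d=c-t[:2]; print(nm,c,"in tray",np.round([cs*d[0]+sn*d[1],-sn*d[0]+cs*d[1]],4),"plane",np.round(S,4))
print(ctrl.current_t())
E
```

```text
[-1.85053038 -0.3749103   1.2587279 ]
tray [ 0.4668901  -0.01202934  0.06520029]
in [0.46126757 0.07031124] in tray [-0.0002  0.0825] plane [ 0.0032 -0.0014  0.0416]
up [ 0.47223661 -0.09628491] in tray [-0.0002 -0.0844] plane [-0.0018  0.0053  0.0413]
down [ 0.46560138 -0.01348015] in tray [-0.0014 -0.0014] plane [0.0018 0.0004 0.0413]
32.125
```

View pics/w_c.png

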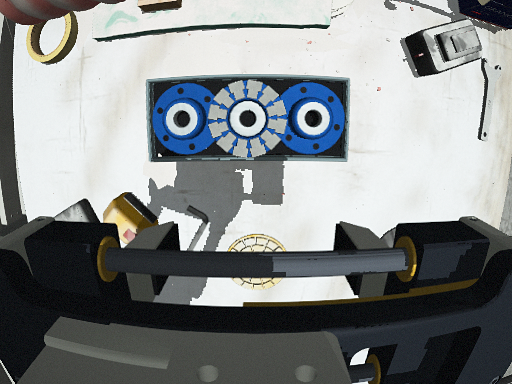

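All three wheels sit flat in the tray (at (182,119), (249,118) and (313,117)), with their tops level at 41 mm, and nothing is touching the gripper.

```bash
python3 -c "
from rig import ctrl
print(ctrl.hand_in())"
```

```text
the job is handed in; nothing more can be done
None
```

The job is handed in: all three wheels measured flat in the tray, with the hub-up ones at +82 and −84 mm and the hub-down one within 2 mm of the middle, at 32 s of the 54 s allowed; the hand-in call gave no verdict.

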